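Set the two dials of a document chest

ROBOT

A 7-joint arm with a two-finger parallel gripper is mounted at the origin on the work surface. World frame = base frame: x ahead of the robot, y to its left, z up, the work surface at z = 0. Lengths are in m, angles in rad, forces in N, time in s.
With the tool pointing down it reaches from about 0.4 to 0.9 m from the base axis. Payload 5.5 kg.
Tool frame: the origin (TCP) lies between the finger pads; the fingertips stand 19 mm ahead of it and the grasp point (between the pads) is the TCP; z points along the fingers, y is the line along which they close (so a half turn about z gives the same grasp; the last joint's range is limited). The gripper opens to 85 mm and grips with 20 to 120 N. Pads are 22 mm wide; open, the fingers measure 114 mm over their backs; the gripper's body (76 mm by 85 mm) begins 54 mm behind the grasp point. The pads swing forward as they close: fully open they stand 13 mm farther back than shut.
Start: joints at [-1.08, 0.501, -0.427, 1.55, 0.221, 1.138, -0.21], TCP at [0.147, 0.633, 0.222] pointing down, gripper open.
Joint ranges: [-2.88, 2.88], [-0.31, 2.03], [-1.54, 1.56], [0.2, 2.42], [-1.41, 4.55], [0.19, 2.02], [-2.57, 2.57]. Speed limits (rad/s): [2.57, 2.57, 3.14, 3.14, 3.14, 3.14, 3.14].

INTERFACE

Orientations are given as [roll, pitch, yaw] about the fixed x, y, z axes, in that order (R = Rz(yaw) Ry(pitch) Rx(roll)).
In Python, from plant import ctrl gives the robot as it stands.
- The arm moves only by the shell command python3 steer.py 'ROWS' [OPENING] [FORCE]. ROWS is rows parted by semicolons, their numbers by spaces, 1 to 8 of them, each of 6 numbers: dx, dy, dz in m, then a rotation vector rx, ry, rz in rad; each row is the pose to reach, as a shift and turn from the pose commanded when the command began, along the tool's axes at that moment; what a row does not reach only later rows make up. A row lasts 1/10 s, in which the tool goes at most 0.05 m and 0.15 rad, less where a joint would pass 70% of its speed; a pose out of reach is approached as far as the arm can. OPENING is the finger opening in m, set as the command begins (- or left out keeps the last). The fingers move at their own pace and stop on an object; FORCE is the grip in N (left out, the last holds). Time passes only in rows, so rows that do not move let the fingers close. It prints the time, the measured TCP pose, the force, the opening and the grip force at its end.
- ctrl.observe(): the state, without advancing time (a new reading comes with each control period).
- ctrl.get_image(name): name is "scene" or "top" or "wrist"; returns the picture (420x560x3 uint8, red, green, blue); there is no depth.
- ctrl.camera_model(name): a dict with "intrinsics" (3x3 intrinsics, pixels), "view" (4x4, takes a point from world to camera coordinates). Camera axes: x right, y down, z forward; pixel columns grow to the right and rows downward; lengths in m; the calibration is good to about 2 mm. A picture is of the moment at which its call begins: read the wrist's pose just before it. camera_model takes no time and is no camera call; for the wrist camera it gives the pose at the moment of the call.
- ctrl.hand_in(): hands the job in; it is judged then, once.
The state is a dict: "clock": time; "qpos": joint angles; "dq": joint speeds; "effort": joint torques, N m; "position": TCP position; "orientation": TCP orientation; "contact_force": force on the tool from outside, world axes, zero at the start; "wrist_torque": the same for the moment, N m; "width": finger opening in m; "gripper_force": force on a finger pad.
Only numpy, scipy, OpenCV 4.12 (cv2) and the standard library are available. Lean on these libraries where they do the work, as an engineer would, in place of code of your own. Each camera call takes 0.05 s, during which the arm holds its last target. There are 200 camera calls.

TASK

The grey document chest on the desk locks with two pointer dials on its lid. Enter its code one dial at a time: first turn the large dial until its pointer is at the three dots, then turn the small dial until its pointer is at the two dots. Leave the dial on the little blue cash tin as it is.

Things in the scene. Friction and masses are not known exactly. Their poses are not given: they have to be found in the camera images.
- chest: the document chest: grey steel box, fixed to the desk, 220 mm (x) x 340 mm (y) x 90 mm high, with two dials on its lid, at y = +80 and -80 mm on its long centre line. Origin: centre of its underside. +x points to its hinged side, away from the robot (turned up to 0.3 rad); +y to its left end as the robot sees it.
- large_dial_base: fixed dark square plate, 116 mm wide, 4 mm thick, on the chest's lid under the large dial and turned with the chest. Origin: centre of its underside, on the dial's axis, 90 mm above the desk; axes as the chest's, z up. White dots 43 mm from the axis: one on its +x side, two on -y, three on -x, four on +y. The large and the small dial may be either way round on the chest.
- large_dial (a joint): large pointer knob: 64 mm aluminium disc (top 14 mm above its base's origin) with a black bar grip 60 x 16 mm, 30 mm high (top 44 mm above that origin), centred on the vertical axis through that origin; the pointed, white-lined end points. Rad, CLOCKWISE from above: 0 at one dot, 1.571 two, 3.142 three, 4.712 four. Stops at -0.3 and 5.0; no clicks or spring, friction 0.06 N m.
- small_dial_base: fixed dark square plate, 84 mm wide, 4 mm thick, on the chest's lid under the small dial and turned with the chest. Origin: centre of its underside, on the dial's axis, 90 mm above the desk; axes as the chest's, z up. White dots 32 mm from the axis: one on its +x side, two on -y, three on -x, four on +y. The large and the small dial may be either way round on the chest.
- small_dial (a joint): small pointer knob: 42 mm aluminium disc (top 14 mm above its base's origin) with a black bar grip 38 x 12 mm, 30 mm high (top 44 mm above that origin), centred on the vertical axis through that origin; the pointed, white-lined end points. Rad, CLOCKWISE from above: 0 at one dot, 1.571 two, 3.142 three, 4.712 four. Stops at -0.3 and 5.0; no clicks or spring, friction 0.06 N m.
- tin_dial_tip (a point): pointer end of the dial on the blue cash tin (fixed, 130 x 170 x 75 mm), at the top of its grip, 19 mm from its axis and 119 mm above the desk. This dial looks like the chest's small one but stands alone on the tin; it is not to be turned.

How it is judged:
On the way, in this order (a step that is already met when the one before it is completed fails the run):
1. the large dial is at the three dots (while the small one is still to be set) (value of joint large_dial between 2.942 and 3.342 rad), for 0.2 s.
2. the small dial is at the two dots, the large one still at three (all of step 1 and value of joint small_dial between 1.371 and 1.771 rad), for 0.2 s.
At the end, for the whole second after the job is handed in: The large dial's pointer is at the three dots (joint 3.142) and the small dial's at the two dots (joint 1.571), each within 0.2 rad (about 11 degrees), both at rest (all of step 2 and velocity of joint large_dial between -0.1 and 0.1 rad/s and velocity of joint small_dial between -0.1 and 0.1 rad/s); the robot touches nothing.
It fails at once if the dial on the cash tin is turned (its pointer end moves more than 6 mm) (distance of tin_dial_tip from where it was at the start of the episode above 0.006 m).
It also fails if it takes over 48 s, if anything falls off the work surface, if the arm or the gripper's body presses on something with over 40 N, if the wrist force passes 120 N, or if a joint passes its speed limit or range.

## Working session

There is one attempt and no reset: what is moved stays moved. The work goes in short steps, Python scripts to look and compute and a shell command to move; the robot and the scene stay as the last step left them, time stands still between calls to the robot, and variables do not carry over. Pictures are saved under pics/ and viewed, at most 10 in all, crops included, and the job is handed in when it is done.

```bash
ls; mkdir -p pics; python3 - <<'E'
from plant import ctrl
import cv2
o=ctrl.observe();print(o)
for n in("top","scene"):
    cv2.imwrite(f"pics/{n}0.png",ctrl.get_image(n)[:,:,::-1])
    m=ctrl.camera_model(n);print(n,m)
E
```

```text
pics
plant.py
steer.py
{'clock': 0.0, 'qpos': array([-1.07983254,  0.50183518, -0.42676748,  1.55145212,  0.22082254,
        1.13827456, -0.21032701]), 'dq': array([ 0.00117751,  0.00148957,  0.00136216, -0.00085458, -0.00012068,
       -0.00137401,  0.00077969]), 'effort': array([-4.05356859e-04, -5.69530714e+01, -5.81646815e+00, -2.80934805e+01,
        1.06451454e-02,  1.20847931e-02, -2.40440500e-05]), 'position': array([0.14667427, 0.63251551, 0.22106432]), 'orientation': array([-3.13968184e+00, -3.68238901e-05,  2.91384576e+00]), 'contact_force': array([0.1493768 , 0.4113247 , 0.24138038]), 'wrist_torque': array([0.00102299, 0.03329928, 0.0143524 ]), 'gripper_force': 0.0, 'width': 0.08541441312083206}
top {'intrinsics': array([[524.45073923,   0.        , 286.3453652 ],
       [  0.        , 524.45073923, 204.24702105],
       [  0.        ,   0.        ,   1.        ]]), 'view': array([[-2.70820237e-03, -9.99725291e-01,  2.32810690e-02,
        -1.40464427e-02],
       [-9.87391249e-01, -1.01151336e-03, -1.58295601e-01,
         5.82637228e-01],
       [ 1.58275665e-01, -2.34162203e-02, -9.87117265e-01,
         1.43221296e+00],
       [ 0.00000000e+00,  0.00000000e+00,  0.00000000e+00,
         1.00000000e+00]])}
scene {'intrinsics': array([[467.73654941,   0.        , 282.88615361],
       [  0.        , 467.73654941, 204.38552766],
       [  0.        ,   0.        ,   1.        ]]), 'view': array([[-0.85563061,  0.51733138, -0.01626366,  0.48042572],
       [ 0.34366174,  0.54433555, -0.76524206, -0.11485052],
       [-0.38703085, -0.66035373, -0.64353716,  1.59313723],
       [ 0.        ,  0.        ,  0.        ,  1.        ]])}
```

View pics/top0.png

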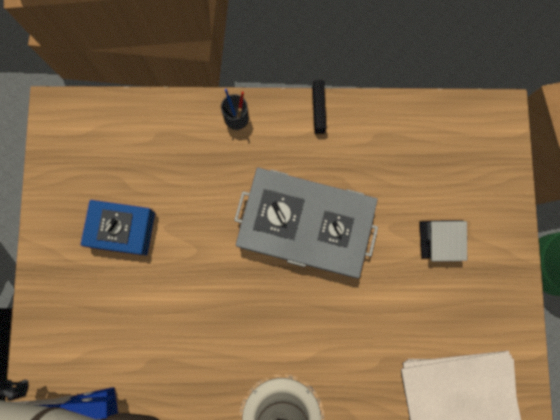

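View pics/scene0.png

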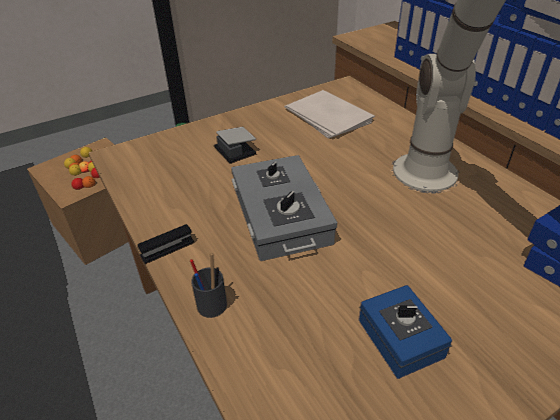

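The top view shows the chest with the large dial on the left at about (278,213) and the small dial on the right at about (336,229). The tin is at (117,228), well clear. In the scene view the large dial is at about (289,207) and the small one at (273,174). I'll enlarge the dials.

```bash
python3 - <<'E'
import cv2,numpy as np
t=cv2.imread("pics/top0.png")[180:280,235:385];s=cv2.imread("pics/scene0.png")[155:235,225:345]
a=cv2.resize(t,(450,300),interpolation=cv2.INTER_CUBIC)
a=cv2.resize(t,None,fx=5.3,fy=5.3,interpolation=cv2.INTER_CUBIC)
b=cv2.resize(s,None,fx=6,fy=6,interpolation=cv2.INTER_CUBIC)
cv2.imwrite("pics/tc.png",a);cv2.imwrite("pics/sc.png",b)
E
```

```text
(no output)
```

View pics/tc.png

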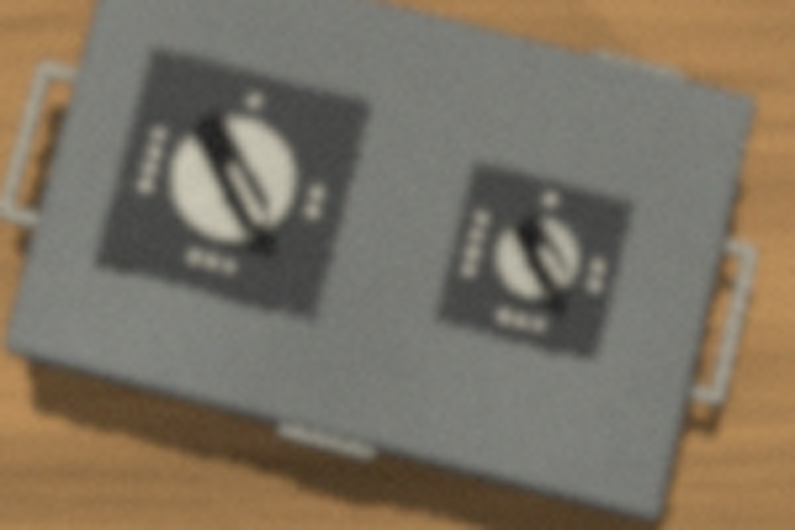

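View pics/sc.png

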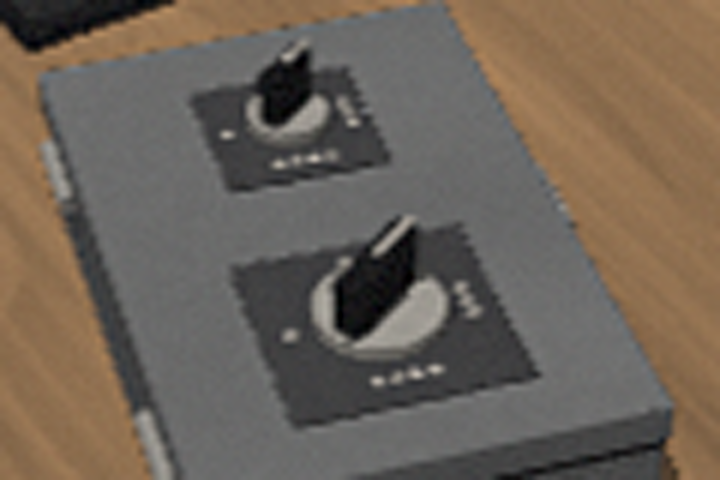

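In the enlargements both white-lined pointer ends lie between two and three dots, toward the robot and to the right. The plate corners are clear in both views, so I'll triangulate them.

```bash
cat > h.py <<'E'
import numpy as np,cv2
from plant import ctrl
from scipy.spatial.transform import Rotation as R
def P(m): return m["intrinsics"]@m["view"][:3]
def tri(m1,p1,m2,p2):
    X=cv2.triangulatePoints(P(m1),P(m2),np.array(p1,float).T,np.array(p2,float).T); return (X[:3]/X[3]).T
def atz(m,p,z):
    M=P(m); H=np.c_[M[:,0],M[:,1],M[:,2]*z+M[:,3]]; q=np.linalg.solve(H,np.array([*p,1.])); return q[:2]/q[2]
def proj(m,X): 
    q=P(m)@np.append(X,1); return q[:2]/q[2]
def rel(target,yaw):
    "shift in tool axes to world target"
    o=ctrl.observe(); r=R.from_euler("xyz",o["orientation"])
    t=R.from_euler("xyz",[np.pi,0,yaw])
    print("now",o["clock"],o["position"].round(4),o["orientation"].round(3),o["qpos"].round(2))
    print("shift",(r.inv().apply(np.array(target)-o["position"])).round(4),"rotvec",(r.inv()*t).as_rotvec().round(3))
E
python3 - <<'E'
from h import *
t,s=ctrl.camera_model("top"),ctrl.camera_model("scene")
T=lambda a:[((x+.5)/5.3-.5+235,(y+.5)/5.3-.5+180) for x,y in a]
S=lambda a:[((x+.5)/6-.5+225,(y+.5)/6-.5+155) for x,y in a]
L=tri(t,T([(150,48),(370,100),(318,320),(98,268)]),s,S([(297,428),(232,266),(465,222),(541,377)]))
s_=tri(t,T([(475,163),(632,203),(597,357),(437,320)]),s,S([(233,192),(190,95),(355,66),(392,160)]))
for Q,tip,tt in((L,(410,218),(268,215)),(s_,(303,43),(570,275))):
    c=Q.mean(0);e=(Q[0]+Q[1]-Q[2]-Q[3]);print(Q.round(4),c.round(4),"yaw",np.arctan2(e[1],e[0]))
    w=atz(s,S([tip])[0],.134)-c[:2];print("scene tip",w,np.hypot(*w),"joint",np.arctan2(e[1],e[0])-np.arctan2(w[1],w[0]))
    w=atz(t,T([tt])[0],.134)-c[:2];print("top tip",w,np.hypot(*w),"joint",np.arctan2(e[1],e[0])-np.arctan2(w[1],w[0]))
d=L.mean(0)-s_.mean(0);print("chest yaw from axes",np.arctan2(-d[0],d[1]),np.hypot(*d[:2]))
rel([L.mean(0)[0],L.mean(0)[1],.3],3.14)
m=ctrl.camera_model("wrist");o=ctrl.observe();V=np.linalg.inv(m["view"]);print(V[:3,3],V[:3,:3],m["intrinsics"])
E
```

```text
[[ 0.619   0.051   0.0883]
 [ 0.5903 -0.0622  0.0918]
 [ 0.4762 -0.0343  0.089 ]
 [ 0.5046  0.0774  0.0846]] [0.5475 0.008  0.0884] yaw -0.2329273387315494
scene tip [-0.02208571 -0.00933782] 0.023978604584463638 joint 2.508660344498409
top tip [-0.02142095 -0.0172093 ] 0.02747757730776181 joint 2.231862791716087
[[ 0.5585 -0.1168  0.0874]
 [ 0.5378 -0.1978  0.0893]
 [ 0.4557 -0.1758  0.0903]
 [ 0.4775 -0.0964  0.0875]] [ 0.5074 -0.1467  0.0886] yaw -0.2544589411400046
scene tip [-0.01178159 -0.00367881] 0.012342586486011307 joint 2.584475557124899
top tip [-0.01131538 -0.01267393] 0.016990186155221566 joint 2.0451645819083564
chest yaw from axes -0.25385896223063237 0.15979274323221698
now 0.1 [0.1467 0.6326 0.2212] [-3.14  -0.     2.914] [-1.08  0.5  -0.43  1.55  0.22  1.14 -0.21]
shift [-0.5315 -0.5181 -0.078 ] rotvec [-0.002 -0.    -0.226]
[0.0702765  0.65082063 0.37378502] [[ 0.22585312  0.92699542  0.29944927]
 [ 0.97415865 -0.21419122 -0.07167319]
 [-0.00230131  0.30789871 -0.95141636]] [[314.58157101   0.         282.88519459]
 [  0.         314.58157101 206.34491018]
 [  0.           0.           1.        ]]
```

```bash
python3 steer.py '-0.033 -0.032 -0.005 0 0 0.145; -0.066 -0.064 -0.01 0 0 0.29; -0.1 -0.097 -0.015 0 0 0.435; -0.133 -0.13 -0.02 0 0 0.58; -0.166 -0.162 -0.025 0 0 0.72; -0.2 -0.195 -0.03 0 0 0.87; -0.233 -0.227 -0.035 0 0 1.01; -0.266 -0.26 -0.04 0 0 1.15'; python3 -c "
from h import *
rel([.56,.01,.30],.59)"
```

```text
clock: 0.9
position: [0.3477, 0.318, 0.2622]
orientation: [-3.141, -0.0, 1.758]
contact_force: [-0.0, 0.3, 0.4]
width: 0.0855
gripper_force: 0.0
now 0.9 [0.3477 0.318  0.2622] [-3.141 -0.     1.758] [-0.69  0.11 -0.12  1.94  0.01  1.09 -0.62]
shift [-0.3421  0.1512 -0.0379] rotvec [-0.     0.     1.168]
```

```bash
python3 steer.py '-0.043 0.019 -0.005 0 0 0.146; -0.086 0.038 -0.01 0 0 0.292; -0.13 0.057 -0.014 0 0 0.438; -0.172 0.076 -0.019 0 0 0.584; -0.214 0.095 -0.024 0 0 0.73; -0.257 0.114 -0.029 0 0 0.876; -0.3 0.133 -0.033 0 0 1.02; -0.342 0.151 -0.038 0 0 1.168'; python3 - <<'E'
from h import *
import pickle
rel([.5475,.008,.128],.59)
m=ctrl.camera_model("wrist");im=ctrl.get_image("wrist")[:,:,::-1]
pickle.dump(m,open("w1.pkl","wb"))
cv2.imwrite("pics/w1.png",im)
L,s=proj(m,[.5475,.008,.12]),proj(m,[.5075,-.1467,.12]);print(L,s)
x0,y0=(int(v) for v in (np.minimum(L,s)-65));x1,y1=(int(v) for v in (np.maximum(L,s)+65))
x0,y0=max(x0,0),max(y0,0);c=im[y0:y1,x0:x1];f=min(790/c.shape[1],590/c.shape[0]);print(x0,y0,f)
cv2.imwrite("pics/w1c.png",cv2.resize(c,None,fx=f,fy=f,interpolation=cv2.INTER_CUBIC))
E
```

```text
clock: 1.7
position: [0.5615, 0.0114, 0.3]
orientation: [-3.141, 0.0, 0.59]
contact_force: [1.5, 0.5, -0.3]
width: 0.0854
gripper_force: 0.0
now 1.7 [0.5615 0.0114 0.3   ] [-3.141  0.     0.59 ] [-0.3   0.25  0.28  1.7  -0.07  1.2  -0.98]
shift [-0.0135 -0.0049  0.172 ] rotvec [-0.  0. -0.]
[278.18218511 193.42903783] [366.23908509 288.17494186]
213 128 2.6222222222222222
```

View pics/w1c.png

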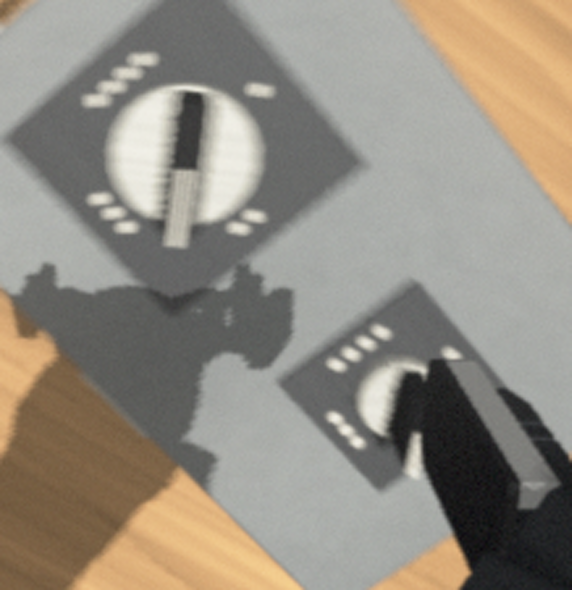

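The wrist view shows the large grip clearly: tail at crop (191,93), white-lined tip at (176,246), between two and three dots. The small one is partly hidden by a finger, with its tail at (407,375) and white tip near (415,475). The shot was taken while the arm was settling, so I'll back-project it now and retake it.

```bash
python3 - <<'E'
from h import *
import pickle
m0=pickle.load(open("w1.pkl","rb"));f=2.6222
C=lambda p:((p[0]+.5)/f-.5+213,(p[1]+.5)/f-.5+128)
m=ctrl.camera_model("wrist");print(np.abs(m["view"]-m0["view"]).max())
a,b,w=[atz(m0,C(p),.134) for p in((191,93),(176,246),(185,170))]
print("large",a,b,w,"mid",(a+b)/2,np.hypot(*(b-a)),"dir",np.arctan2(*(b-a)[::-1]),np.arctan2(*(b-w)[::-1]))
print("disc centre",atz(m0,C((185,154)),.104), "plate corners",[atz(m0,C(p),.094).round(4) for p in((5,138),(367,163))])
a,b=[atz(m0,C(p),.134) for p in((407,375),(415,475))]
print("small",a,b,np.hypot(*(b-a)),np.arctan2(*(b-a)[::-1]))
m=ctrl.camera_model("wrist");im=ctrl.get_image("wrist")[:,:,::-1]
print(ctrl.observe()["position"],proj(m,[.5475,.008,.134]),proj(m,[.5075,-.1467,.134]))
cv2.imwrite("pics/w2c.png",cv2.resize(im[128:353,213:431],None,fx=f,fy=f,interpolation=cv2.INTER_CUBIC));pickle.dump(m,open("w2.pkl","wb"))
E
```

```text
0.01476203147414945
large [0.58170638 0.02145243] [ 0.52559307 -0.00885998] [0.55464203 0.0061308 ] mid [0.55364972 0.00629623] 0.06377731771614588 dir -2.6463045638465745 -2.6651859864633263
disc centre [0.55378178 0.00550058] plate corners [array([0.5132, 0.0747]), array([ 0.5937, -0.0662])]
small [ 0.53157116 -0.12549412] [ 0.493495   -0.16047019] 0.05170221783809934 -2.398605554402762
[0.56346649 0.00536395 0.30042493] [268.02582715 195.47795398] [361.81119994 291.70225897]
```

View pics/w2c.png

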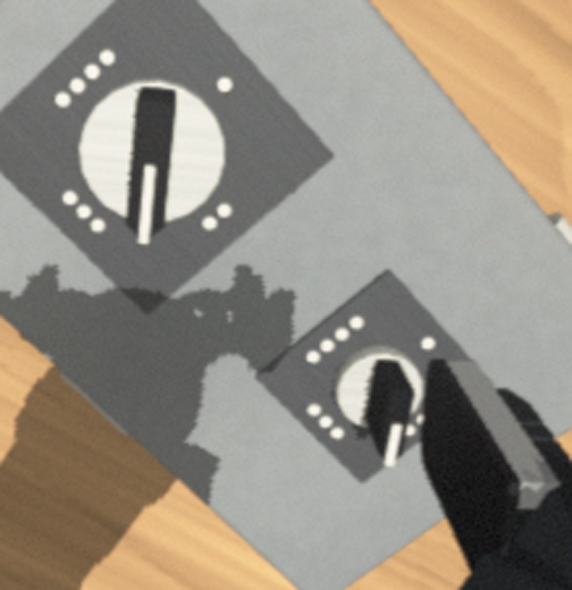

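This one is sharp. Large grip tail is at (157,88), tip at (144,243), disc centre at (152,152). Small grip tail is at (388,362), tip at (391,467). The finger is in front of the small plate but hides neither end.

```bash
python3 - <<'E'
from h import *
import pickle
m0=pickle.load(open("w2.pkl","rb"));t,s=ctrl.camera_model("top"),ctrl.camera_model("scene");f=2.6222
C=lambda p:((p[0]+.5)/f-.5+213,(p[1]+.5)/f-.5+128)
for n,p,q in(("large",(157,88),(144,243)),("small",(388,362),(391,467))):
    a,b=[atz(m0,C(v),.134) for v in (p,q)]
    print(n,a,b,"mid",(a+b)/2,np.hypot(*(b-a)),"dir",np.arctan2(*(b-a)[::-1]))
print("disc",atz(m0,C((152,152)),.104))
for n,c,z in(("L1",(225,85),.094),("L2",(217,216),.094),("L3",(84,212),.094),("L4",(85,79),.094),("s1",(428,343),.094),("s3",(325,421),.094),("s4",(335,341),.094)): print(n,atz(m0,C(c),z))
S=lambda p:((p[0]+.5)/6-.5+225,(p[1]+.5)/6-.5+155)
print("tip height",tri(m0,[C((144,243)),C((391,467))],s,[S((410,218)),S((303,43))]))
rel([.55,.007,.128],.5)
E
```

```text
large [0.58077606 0.02335116] [ 0.5235086  -0.00646816] mid [0.55214233 0.0084415 ] 0.06456589248012706 dir -2.661520433704598
small [ 0.53399545 -0.1248889 ] [ 0.49205802 -0.15843703] mid [ 0.51302673 -0.14166296] 0.053704984814744165 dir -2.466878132156783
disc [0.55115889 0.00806456]
L1 [ 0.59167763 -0.00382602]
L2 [ 0.53938964 -0.03430609]
L3 [0.50802211 0.01812244]
L4 [0.56079739 0.0489755 ]
s1 [ 0.540553   -0.15643516]
s3 [ 0.47834518 -0.13973475]
s4 [ 0.51705075 -0.11773253]
tip height [[ 0.52162954 -0.00741169  0.12833657]
 [ 0.48632065 -0.1668724   0.12082901]]
now 1.8 [0.5635 0.0054 0.3004] [3.137e+00 1.000e-03 5.820e-01] [-0.3   0.25  0.29  1.7  -0.07  1.2  -0.98]
shift [-0.0103 -0.0096  0.1724] rotvec [0.005 0.    0.082]
```

```bash
python3 steer.py '-0.005 -0.005 0.04 0 0 0.05; -0.01 -0.01 0.08 0.003 0 0.1; -0.01 -0.01 0.11 0.005 0 0.102; -0.01 -0.01 0.11 0.005 0 0.102; -0.01 -0.01 0.11 0.005 0 0.102' 0.085; python3 -c "
from h import *
rel([.55,.0073,.128],.48)"
```

```text
clock: 2.3
position: [0.5469, 0.0161, 0.1902]
orientation: [-3.136, 0.001, 0.495]
contact_force: [-0.3, 0.8, 0.9]
width: 0.0849
gripper_force: 0.0
now 2.3 [0.5469 0.0161 0.1902] [-3.136e+00  1.000e-03  4.950e-01] [-0.3   0.33  0.28  1.86 -0.11  0.97 -1.05]
shift [-0.0014  0.0095  0.0622] rotvec [-0.005  0.001  0.015]
```

```bash
for i in 1 2; do python3 steer.py '0 0 0 0 0 0; 0 0 0 0 0 0' >/dev/null; python3 -c "
from h import *
rel([.55,.0073,.128],.48);print(ctrl.observe()['dq'].round(3))"; done
```

```text
now 2.5 [0.5486 0.016  0.1921] [-3.138e+00 -3.000e-03  4.940e-01] [-0.3   0.33  0.28  1.86 -0.11  0.97 -1.05]
shift [-0.0031  0.0086  0.0641] rotvec [-0.004 -0.003  0.014]
[ 0.001  0.001 -0.     0.008 -0.001 -0.     0.   ]
now 2.7 [0.5476 0.0159 0.191 ] [-3.137e+00 -1.000e-03  4.940e-01] [-0.3   0.33  0.28  1.86 -0.11  0.97 -1.05]
shift [-0.0021  0.009   0.063 ] rotvec [-0.005 -0.001  0.014]
[-0.001  0.006 -0.002  0.004 -0.002 -0.001  0.   ]
```

```bash
python3 steer.py '-0.003 0.009 0 -0.004 0 0.014; -0.003 0.009 0.025 -0.004 0 0.014; -0.003 0.009 0.045 -0.004 0 0.014; -0.003 0.009 0.06 -0.004 0 0.014; -0.003 0.009 0.062 -0.004 0 0.014; -0.003 0.009 0.062 -0.004 0 0.014'; python3 -c "
from h import *
rel([.549,.0073,.128],.48)"
```

```text
clock: 3.3
position: [0.5484, 0.0061, 0.1279]
orientation: [-3.141, 0.001, 0.479]
contact_force: [-0.1, -0.2, -0.2]
width: 0.0849
gripper_force: 0.0
now 3.3 [0.5484 0.0061 0.1279] [-3.141e+00  1.000e-03  4.790e-01] [-0.28  0.41  0.27  1.91 -0.14  0.84 -1.03]
shift [ 0.001  -0.0008 -0.0001] rotvec [-0.001  0.001 -0.001]
```

```bash
python3 steer.py '0 0 0 0 0 0; 0 0 0 0 0 0; 0 0 0 0 0 0; 0 0 0 0 0 0; 0 0 0 0 0 0; 0 0 0 0 0 0; 0 0 0 0 0 0; 0 0 0 0 0 0' 0 30; python3 -c "
from h import *
rel([.549,.0073,.128],.48);print(ctrl.observe()['contact_force'],ctrl.observe()['wrist_torque'])"
```

```text
clock: 4.1
position: [0.5485, 0.0068, 0.128]
orientation: [-3.141, 0.0, 0.48]
contact_force: [-0.2, -0.2, -0.3]
width: -0.0002
gripper_force: 0.0
now 4.1 [0.5485 0.0068 0.128 ] [-3.141  0.     0.48 ] [-0.28  0.41  0.27  1.91 -0.14  0.84 -1.03]
shift [ 0.0007 -0.0002  0.    ] rotvec [-0.001  0.    -0.   ]
[-0.1958287  -0.24995926 -0.32810428] [-0.02464757 -0.03055635 -0.00335337]
```

The fingers shut on nothing, so I'll look.

```bash
python3 - <<'E'
from h import *
import pickle
m=ctrl.camera_model("wrist");im=ctrl.get_image("wrist")[:,:,::-1];pickle.dump(m,open("w3.pkl","wb"))
s=ctrl.camera_model("scene");si=ctrl.get_image("scene")[:,:,::-1]
p=ctrl.observe()["position"];print(proj(m,p),proj(s,p),proj(m,[.55,.0073,.134]))
a=cv2.resize(im,(480,360));b=cv2.resize(si[130:250,220:325],None,fx=3,fy=3,interpolation=cv2.INTER_CUBIC)
cv2.imwrite("pics/w3.png",im);cv2.imwrite("pics/s3.png",si)
cv2.imwrite("pics/c3.png",np.hstack([a,b]))
E
```

```text
[282.79716885 259.07709282] [287.40235727 196.93341896] [283.14246232 261.77610093]
```

View pics/c3.png

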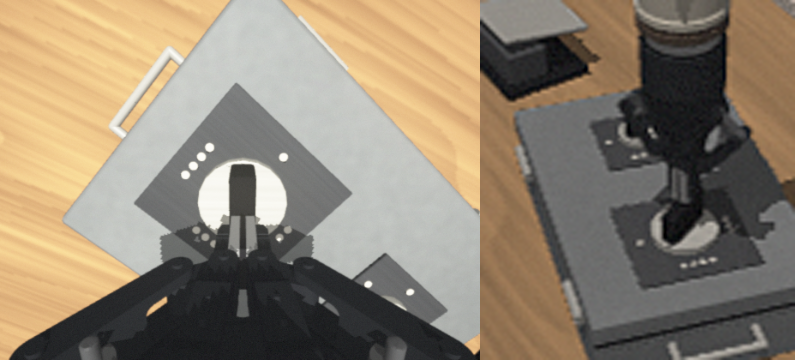

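The wrist view shows the closed fingertips at the pointer end of the bar instead of its middle. The disc centre is at about (282,228) full-size pixels and the bar tail at (283,193). I'll check this view against the others.

```bash
python3 - <<'E'
from h import *
import pickle
m=pickle.load(open("w3.pkl","rb"));m2=pickle.load(open("w2.pkl","rb"));k=560/480;f=2.6222
C=lambda p:((p[0]+.5)/f-.5+213,(p[1]+.5)/f-.5+128)
W=lambda p:(p[0]*k,p[1]*k)
print("disc",atz(m,W((242,201)),.104),"one dot",atz(m,W((283,157)),.094),"four",atz(m,W((198,161)),.094),"tail",atz(m,W((242,166)),.134))
print("pred bar tail px/k",proj(m,[.55+.0266,.0073+.0138,.134])/k,"dot1",proj(m,[.55+.0416,.0073-.0108,.094])/k,"disc",proj(m,[.55,.0073,.104])/k)
A=tri(m,[W((283,157)),W((198,161)),W((242,166))],m2,[C((225,85)),C((85,79)),C((157,88))]);print(A)
for mm in(m,m2):
    V=np.linalg.inv(mm["view"]);print(V[:3].round(4))
t,s=ctrl.camera_model("top"),ctrl.camera_model("scene")
T=lambda p:((p[0]+.5)/5.3-.5+235,(p[1]+.5)/5.3-.5+180)
S=lambda p:((p[0]+.5)/6-.5+225,(p[1]+.5)/6-.5+155)
print("dot1,4 top+scene",tri(t,[T((254,101)),T((152,160))],s,[S((290,335)),S((407,375))]))
print("dot1,4 top+w3",tri(t,[T((254,101)),T((152,160))],m,[W((283,157)),W((198,161))]))
print("dot1,4 top+w2",tri(t,[T((254,101)),T((152,160))],m2,[C((225,85)),C((85,79))]))
E
python3 -c "
from h import *
im=cv2.imread('pics/w3.png')[150:330,170:410];cv2.imwrite('pics/w3c.png',cv2.resize(im,None,fx=3.3,fy=3.3,interpolation=cv2.INTER_CUBIC))"
```

```text
disc [0.55205838 0.00891307] one dot [ 0.5917473  -0.00326567] four [0.56119705 0.04908378] tail [0.58238227 0.02460099]
pred bar tail px/k [242.77005403 177.36877776] dot1 [283.18126787 157.32735444] disc [242.67734085 204.33566524]
[[ 0.59109726 -0.00448004  0.0891882 ]
 [ 0.56019619  0.04909074  0.09083325]
 [ 0.57772202  0.02209156  0.11505599]]
[[ 4.616e-01 -8.439e-01 -2.734e-01  6.189e-01]
 [-8.871e-01 -4.392e-01 -1.418e-01  4.320e-02]
 [-4.000e-04  3.080e-01 -9.514e-01  2.806e-01]]
[[ 0.5425 -0.8007 -0.2543  0.6313]
 [-0.84   -0.5143 -0.1727  0.0463]
 [ 0.0075  0.3073 -0.9516  0.4536]]
dot1,4 top+scene [[ 0.59082602 -0.00293942  0.09117086]
 [ 0.5597985   0.049711    0.09118216]]
dot1,4 top+w3 [[ 0.59103265 -0.00324391  0.09177275]
 [ 0.56018972  0.04939933  0.09073021]]
dot1,4 top+w2 [[ 0.59105609 -0.00333962  0.09151293]
 [ 0.56017097  0.04934588  0.09090087]]
```

View pics/w3c.png

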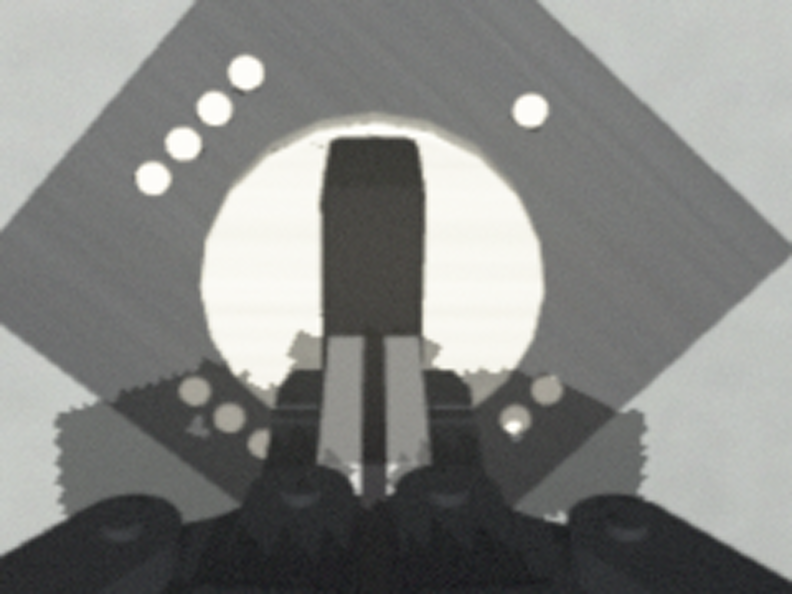

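```bash
python3 - <<'E'
from h import *
import pickle
m=pickle.load(open("w3.pkl","rb"));p=np.array([.5485,.0068,0]);u=np.array([np.cos(.48),np.sin(.48),0])
cr=lambda q:((q-[170,150])*3.3).round(0)
for z in(.109,.119,.128,.134,.145): print(z,"tip+11mm",cr(proj(m,p+11e-3*u+[0,0,z])),"tail30",cr(proj(m,[.55,.0073,z]+30e-3*u)), "width px of 16mm",314.6*.016/(.2806-z)*3.3)
E
```

```text
0.109 tip+11mm [372. 254.] tail30 [373. 143.] width px of 16mm 96.8
0.119 tip+11mm [372. 276.] tail30 [373. 159.] width px of 16mm 102.79009900990098
0.128 tip+11mm [372. 298.] tail30 [373. 176.] width px of 16mm 108.8524246395806
0.134 tip+11mm [372. 314.] tail30 [373. 188.] width px of 16mm 113.3075034106412
0.145 tip+11mm [372. 346.] tail30 [373. 212.] width px of 16mm 122.49911504424777
```

The bar matches the text: tail top at z≈0.133, bottom at the disc. By this view, though, the shut fingertips sit at about z=0.14, above the bar. I'll probe down gently with the fingers shut to find where they really are.

```bash
python3 steer.py '0 0 0.002 0 0 0; 0 0 0.003 0 0 0; 0 0 0.003 0 0 0'; python3 steer.py '0 0 0.002 0 0 0; 0 0 0.003 0 0 0; 0 0 0.003 0 0 0'
```

```text
clock: 4.5
position: [0.5485, 0.0067, 0.125]
orientation: [-3.141, 0.001, 0.48]
contact_force: [-1.0, 0.0, -0.2]
width: -0.0002
gripper_force: 0.0
clock: 4.8
position: [0.5488, 0.0067, 0.1247]
orientation: [-3.14, -0.001, 0.48]
contact_force: [-8.8, -0.2, 23.5]
width: -0.0001
gripper_force: 11.5
```

Contact is at TCP z≈0.125 on the bar top (0.134), so the tips are about 28 mm shorter than the text says. I'll lift, open, and go down so that the shut tips reach about 0.109.

```bash
python3 steer.py '0 0 -0.01 0 0 0; 0 0 -0.02 0 0 0; 0 0 -0.02 0 0 0; 0 0 -0.02 0 0 0; 0 0 -0.02 0 0 0; 0 0 -0.02 0 0 0; 0 0 -0.02 0 0 0; 0 0 -0.02 0 0 0' 0.085; python3 steer.py '0 0 0.015 0 0 0; 0 0 0.03 0 0 0; 0 0 0.04 0 0 0; 0 0 0.042 0 0 0; 0 0 0.042 0 0 0'
```

```text
clock: 5.6
position: [0.5484, 0.0067, 0.1417]
orientation: [-3.14, 0.001, 0.48]
contact_force: [0.5, -0.4, 0.5]
width: 0.085
gripper_force: 0.0
clock: 6.1
position: [0.5484, 0.0067, 0.0998]
orientation: [-3.14, 0.001, 0.48]
contact_force: [-0.6, 0.7, 0.8]
width: 0.085
gripper_force: 0.0
```

```bash
python3 steer.py '0 0 0 0 0 0; 0 0 0 0 0 0; 0 0 0 0 0 0; 0 0 0 0 0 0; 0 0 0 0 0 0; 0 0 0 0 0 0; 0 0 0 0 0 0; 0 0 0 0 0 0' 0 30
```

```text
clock: 6.9
position: [0.5486, 0.0071, 0.1004]
orientation: [-3.14, 0.0, 0.48]
contact_force: [-1.7, 1.3, 5.5]
width: 0.0154
gripper_force: 34.0
```

Gripped, with a width of 15.4 mm. Now I'll turn it clockwise by 0.734.

```bash
python3 steer.py '0 0 0 0 0 0.1; 0 0 0 0 0 0.22; 0 0 0 0 0 0.34; 0 0 0 0 0 0.46; 0 0 0 0 0 0.58; 0 0 0 0 0 0.68; 0 0 0 0 0 0.735; 0 0 0 0 0 0.735'; python3 -c "
from h import *
o=ctrl.observe();print(o['wrist_torque'],o['qpos'].round(2))"
```

```text
clock: 7.7
position: [0.5484, 0.0084, 0.1004]
orientation: [-3.14, 0.002, -0.256]
contact_force: [-3.0, 3.3, 6.1]
width: 0.0156
gripper_force: 34.2
[ 0.69471547  0.57801353 -0.09581006] [-0.41  0.47  0.43  1.93 -0.27  0.8  -1.65]
```

```bash
python3 steer.py '0 0 0 0 0 0; 0 0 0 0 0 0; 0 0 0 0 0 0; 0 0 0 0 0 0; 0 0 0 0 0 0; 0 0 -0.03 0 0 0; 0 0 -0.07 0 0 0; 0 0 -0.1 0 0 0' 0.085; python3 steer.py '0 0 -0.05 0 0 -0.14; 0 0 -0.1 0 0 -0.28; 0 0 -0.1 0 0 -0.42; 0 0 -0.1 0 0 -0.56; 0 0 -0.1 0 0 -0.7; 0 0 -0.1 0 0 -0.8; 0 0 -0.1 0 0 -0.8; 0 0 -0.1 0 0 -0.8'; python3 - <<'E'
from h import *
import pickle
rel([.5098,-.1476,.2],.545)
m=ctrl.camera_model("wrist");im=ctrl.get_image("wrist")[:,:,::-1];pickle.dump(m,open("w4.pkl","wb"));cv2.imwrite("pics/w4.png",im)
L,s=proj(m,[.55,.0073,.134]),proj(m,[.5098,-.1476,.134]);print(L,s)
c=lambda q:cv2.resize(im[int(q[1])-45:int(q[1])+45,int(q[0])-45:int(q[0])+45],(396,396),interpolation=cv2.INTER_CUBIC)
cv2.imwrite("pics/w4c.png",np.hstack([c(L),c(s)]))
E
```

```text
clock: 8.5
position: [0.549, 0.0063, 0.2018]
orientation: [-3.141, -0.0, -0.256]
contact_force: [1.0, -0.5, 0.1]
width: 0.085
gripper_force: 0.0
clock: 9.3
position: [0.5486, 0.0065, 0.3]
orientation: [-3.14, 0.0, 0.542]
contact_force: [0.7, 0.7, -0.6]
width: 0.0849
gripper_force: 0.0
now 9.3 [0.5486 0.0065 0.3   ] [-3.14   0.     0.542] [-0.39  0.23  0.39  1.74 -0.09  1.2  -1.  ]
shift [-0.1126  0.1121  0.0999] rotvec [-0.001  0.    -0.003]
[282.83041461 182.99284371] [380.12776269 279.73503404]
```

View pics/w4c.png

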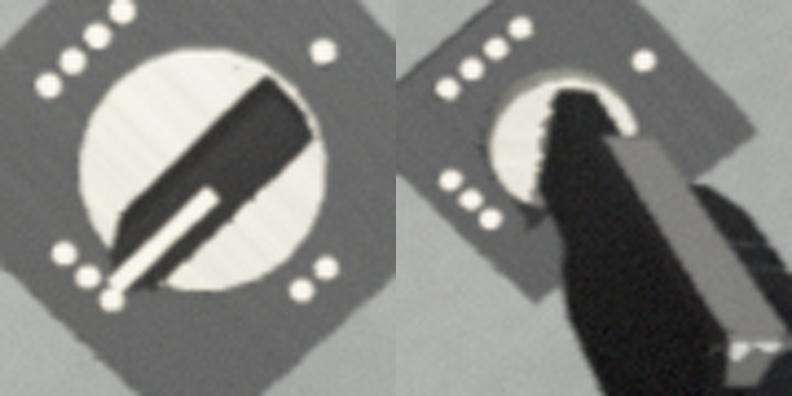

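The large pointer now aims at the three dots; its white line runs from crop (211,197) to (112,290). The finger hides the small dial. I'll compute the large angle.

```bash
python3 - <<'E'
from h import *
import pickle
m=pickle.load(open("w4.pkl","rb"))
c=lambda p:(282-45+p[0]/4.4,182-45+p[1]/4.4)
a,b=atz(m,c((211,197)),.134),atz(m,c((112,290)),.134);d=b-a;print(a,b,-.254-np.arctan2(d[1],d[0])+ (2*np.pi if np.arctan2(d[1],d[0])>0 else 0))
E
```

```text
[0.55225118 0.0060808 ] [0.52027503 0.01464012] 3.149139009583432
```

```bash
python3 steer.py '-0.03 0.03 0 0 0 0; -0.06 0.06 0 0 0 0; -0.09 0.09 0 0 0 0; -0.113 0.112 0 0 0 0; -0.113 0.112 0.05 0 0 0; -0.113 0.112 0.1 0 0 0; -0.113 0.112 0.13 0 0 0; -0.113 0.112 0.13 0 0 0'; python3 -c "
from h import *
rel([.5094,-.1478,.1],.545)"
```

```text
clock: 10.15
position: [0.5063, -0.1467, 0.1658]
orientation: [-3.135, 0.007, 0.543]
contact_force: [-1.0, 0.2, -0.2]
width: 0.0849
gripper_force: 0.0
now 10.15 [ 0.5063 -0.1467  0.1658] [-3.135  0.007  0.543] [-0.15  0.35  0.46  1.93 -0.19  0.92 -0.62]
shift [0.0026 0.003  0.0657] rotvec [-0.007  0.007 -0.002]
```

Large reads 3.149, as intended. Going down on the small dial.

```bash
python3 steer.py '0 0 0 0 0 0; 0 0 0 0 0 0; 0 0 0 0 0 0'; python3 -c "
from h import *
rel([.5094,-.1478,.1],.545)"
```

```text
clock: 10.45
position: [0.5117, -0.148, 0.1721]
orientation: [3.14, -0.003, 0.545]
contact_force: [-0.3, -0.1, -0.3]
width: 0.0851
gripper_force: 0.0
now 10.45 [ 0.5117 -0.148   0.1721] [ 3.14e+00 -3.00e-03  5.45e-01] [-0.15  0.34  0.46  1.92 -0.19  0.92 -0.62]
shift [-0.0021 -0.0014  0.0721] rotvec [ 0.001 -0.003 -0.   ]
```

```bash
python3 steer.py '-0.002 -0.001 0.03 0 0 0; -0.002 -0.001 0.055 0 0 0; -0.002 -0.001 0.068 0 0 0; -0.002 -0.001 0.071 0 0 0; -0.002 -0.001 0.071 0 0 0'; python3 steer.py '0 0 0 0 0 0; 0 0 0 0 0 0; 0 0 0 0 0 0; 0 0 0 0 0 0; 0 0 0 0 0 0; 0 0 0 0 0 0; 0 0 0 0 0 0; 0 0 0 0 0 0' 0 30
```

```text
clock: 10.95
position: [0.5082, -0.1479, 0.0995]
orientation: [-3.141, -0.0, 0.545]
contact_force: [0.4, -0.7, -0.3]
width: 0.0849
gripper_force: 0.0
clock: 11.75
position: [0.508, -0.1478, 0.0993]
orientation: [-3.141, -0.0, 0.545]
contact_force: [-0.5, 0.7, 4.7]
width: 0.0114
gripper_force: 33.7
```

Gripped at 11.4 mm. Now anticlockwise, to yaw 1.317 (rz −0.772).

```bash
python3 steer.py '0 0 0 0 0 -0.1; 0 0 0 0 0 -0.22; 0 0 0 0 0 -0.34; 0 0 0 0 0 -0.46; 0 0 0 0 0 -0.58; 0 0 0 0 0 -0.7; 0 0 0 0 0 -0.772; 0 0 0 0 0 -0.772'; python3 steer.py '0 0 0 0 0 0; 0 0 0 0 0 0; 0 0 0 0 0 0' ;python3 steer.py '0 0 0 0 0 0; 0 0 0 0 0 0; 0 0 0 0 0 0; 0 0 0 0 0 0; 0 0 0 0 0 0; 0 0 -0.03 0 0 0; 0 0 -0.07 0 0 0; 0 0 -0.1 0 0 0' 0.085; python3 steer.py '0 0 -0.05 0 0 0; -0.04 -0.03 -0.1 0 0 0; -0.07 -0.06 -0.1 0 0 0; -0.1 -0.09 -0.1 0 0 0; -0.1 -0.12 -0.1 0 0 0; -0.1 -0.12 -0.1 0 0 0; -0.1 -0.12 -0.1 0 0 0; -0.1 -0.12 -0.1 0 0 0'; python3 - <<'E'
from h import *
import pickle
m=ctrl.camera_model("wrist");im=ctrl.get_image("wrist")[:,:,::-1];pickle.dump(m,open("w5.pkl","wb"));cv2.imwrite("pics/w5.png",im)
L,s=proj(m,[.55,.0073,.134]),proj(m,[.5098,-.1476,.134]);print(L,s)
cv2.imwrite("pics/w5c.png",im)
E
```

```text
clock: 12.55
position: [0.5091, -0.1486, 0.0993]
orientation: [3.139, -0.0, 1.317]
contact_force: [4.5, -2.1, -1.3]
width: 0.0112
gripper_force: 33.1
clock: 12.85
position: [0.509, -0.1486, 0.0993]
orientation: [3.14, 0.0, 1.315]
contact_force: [5.4, -2.7, -1.7]
width: 0.011
gripper_force: 33.0
clock: 13.65
position: [0.5079, -0.148, 0.2008]
orientation: [-3.141, -0.0, 1.316]
contact_force: [0.4, -0.1, -0.1]
width: 0.085
gripper_force: 0.0
clock: 14.45
position: [0.3676, -0.2142, 0.2992]
orientation: [-3.141, -0.001, 1.318]
contact_force: [-0.6, -0.5, 0.8]
width: 0.0853
gripper_force: 0.0
[ 436.90154138 -137.93455286] [411.09052613  81.16500289]
```

View pics/w5c.png

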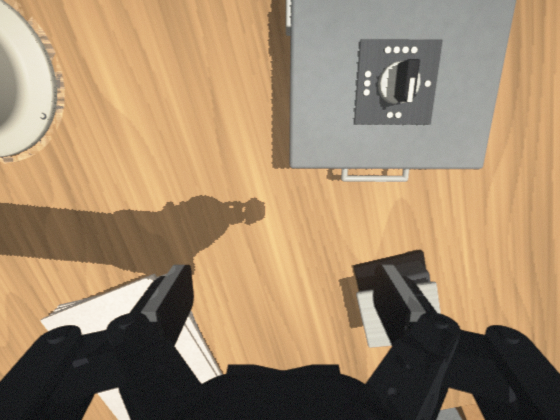

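The small dial's white line runs from about (411,78) to (410,102), toward the two dots at (394,115). I'll fit the line in the saved picture.

```bash
python3 - <<'E'
from h import *
import pickle
m=pickle.load(open("w5.pkl","rb"));im=cv2.imread("pics/w5.png")
M=(im[75:106,403:418].min(2)>170).astype(np.uint8)
n,l,st,c=cv2.connectedComponentsWithStats(M);print(st[1:])
for r in M: print("".join(".#"[v] for v in r))
for a,b in(((411,78.5),(410,102)),):
    d=atz(m,b,.134)-atz(m,a,.134);print(d,-.254-np.arctan2(d[1],d[0]))
for j in(1.371,1.571,1.771):
    t=-.254-j;u=np.array([np.cos(t),np.sin(t),0]);print(j,proj(m,[.5098,-.1476,.134]+0*u),proj(m,[.5098,-.1476,.134]+.019*u))
E
```

```text
[[  5   3   7  24 110]
 [ 13   6   2  10  12]]
...............
...............
...............
........###....
.......#####...
.......#####...
.......#####..#
.......####...#
.......####...#
......#####...#
......#####...#
......#####...#
......#####...#
......#####...#
......#####..##
......####...##
......####.....
.....#####.....
.....#####.....
.....#####.....
.....#####.....
.....#####.....
.....#####.....
.....####......
.....####......
.....####......
.....####......
...............
...............
...............
...............
[-0.00362499 -0.02068749] 1.4902615699067814
1.371 [411.09052613  81.16500289] [412.56333544 102.02109472]
1.571 [411.09052613  81.16500289] [408.57967041 102.43107865]
1.771 [411.09052613  81.16500289] [404.69414055 102.0093489 ]
```

The fitted line runs from (412.2,79) to (409.7,101), which matches 1.57. The arm is clear, so I'll hand in.

```bash
python3 -c "
from plant import ctrl
print(ctrl.hand_in())"
```

```text
the job is handed in; nothing more can be done
None
```

I handed in the job with the large dial at the three dots (measured 3.149 rad just after turning it) and then the small dial at the two dots (about 1.57 rad from its final picture); the arm was clear, the cash tin was never approached, and hand-in printed no verdict.

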